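Sort the trial pots for the growth chamber

ROBOT

A 6-joint arm with a two-finger parallel gripper is mounted at the origin on the work surface. World frame = base frame: x ahead of the robot, y to its left, z up, the work surface at z = 0. Lengths are in m, angles in rad, forces in N, time in s.
With the tool pointing down it reaches from about 0.4 to 0.825 m from the base axis. Payload 7 kg.
Tool frame: the origin (TCP) lies midway between the tips of the shut fingers; the grasp point (between the pads) lies 19 mm behind it; z points along the fingers, y is the line along which they close (so a half turn about z gives the same grasp; the last joint's range is limited). The gripper opens to 88 mm and grips with 3 to 60 N. Pads are 19 mm wide; open, the fingers measure 130 mm over their backs; the gripper's body (78 mm by 193 mm) begins 47 mm behind the grasp point.
Start: joints at [1.633, 0.359, 0.012, 0, -1.224, -0.288], TCP at [0.151, 0.658, 0.227] pointing down, gripper open.
Joint ranges: [-3.07, 3.07], [-1.43, 2.12], [-1.02, 1.25], [-3.03, 1.67], [-3.05, -0], [-3.03, 3.03]. Speed limits (rad/s): [2.39, 2.39, 3.01, 3.14, 3.14, 3.14].

INTERFACE

Orientations are given as [roll, pitch, yaw] about the fixed x, y, z axes, in that order (R = Rz(yaw) Ry(pitch) Rx(roll)).
In Python, from station import arm, grab_frame, camera_params, spot_in gives the robot as it stands.
- The arm moves only by the shell command python3 -m jog 'ROWS' [FORCE]. ROWS is JSON, a list that holds one entry, the list of rows, each a list of 7 numbers: the shift along the tool's x, y, z in mm, then the turn, a rotation vector about the tool's x, y, z in rad, then the finger opening in mm, from 0 to 87.6. In form: [[[x, y, z, wx, wy, wz, fingers], ...]]. A call has 1 to 20 rows; each row is the pose to reach, as a shift and turn from the pose commanded when the call began, along the tool's axes at that moment; what a row does not reach only later rows make up. A row lasts 1/8 s, in which the tool goes at most 62.5 mm and 10.7 degrees, less where a joint would pass 70% of its speed; a pose out of reach is approached as far as the arm can. A call with a gripper value outside its range is refused whole. The fingers move at their own pace and stop on an object; FORCE is the grip in N (left out, the last holds). Time passes only in rows, so rows that repeat a pose let the fingers close. It gives the time, the measured TCP pose, the force, the opening and the grip force at its end, in the units of the state.
- arm.get_state(): the state, without advancing time (a new reading comes with each control period).
- grab_frame(name): name is "side" or "top"; returns (picture, depth): 480x640x3 uint8, blue, green, red; 480x640 float32, m along the optical axis (not along the pixel's ray), 0 where there is no reading.
- camera_params(name): a dict with "mtx" (3x3 intrinsics, pixels), "k1" (the pictures are not rectified: a ray, as slopes to the right and down, at radius r is drawn at 1 + k1 r^2 times it, then the intrinsics apply), "R" (3x3) and "t" (3): a world point X has camera coordinates R X + t. Camera axes: x right, y down, z forward; pixel columns grow to the right and rows downward; lengths in m; the calibration is good to about 2 mm. A picture is of the moment at which its call begins. camera_params takes no time and is no camera call.
- arm.job_done(): hands the job in; it is judged then, once.
Trained networks look in the newest picture that a camera, given by its name, has taken for a name from the list of things; names that differ only in an ending like _2 or _b are one class to them, and where a whole thing is asked for, a point or a joint stands for the part that bears it (a point fixed in the world has none). Each returns a list of dicts, best first, with "confidence" (0 to 1); they miss things now and then, are a little off and sometimes report something else, mostly with a low value. They report only what shows in the picture. A call takes as long as a camera call.
- spot_in(query, camera): "uv" ([column, row] in pixels, amid what is visible of it).
The state is a dict: "t": time; "q": joint angles; "qd": joint speeds; "joint_efforts": joint torques, N m; "eef_pos": TCP position; "ee_rot": TCP orientation; "force": force on the tool from outside, world axes, zero at the start; "moment": the same for the moment, N m; "width": finger opening in m; "gripper_force": force on a finger pad.
Only numpy, scipy, OpenCV 4.12 (cv2) and the standard library are available. Lean on these libraries where they do the work, as an engineer would, in place of code of your own. Each camera call takes 0.05 s, during which the arm holds its last target. There are 200 camera calls.

TASK

Sort the five small pots for the growth chamber: pots with a yellow collar go into the tray with the yellow latch, pots with a blue collar into the tray with the blue latch, and in each tray the green seedling stands in the bay at the latch end and the bare pot in the bay at the plain end. The pot with the withered brown seedling goes into the red waste tub. Keep every pot upright throughout, leave them all standing flat on the floor of their places, and leave the jar and the climate logger where they are.

Things in the scene. Friction and masses are not known exactly. Their poses are not given: they have to be found in the camera images.
- yellow_seedling: Square black pot, body 42 x 42 mm, 56 mm tall, with a 46 x 46 mm square collar round its top 16 mm (grip it across two opposite sides); rigid plug inside. 0.12 kg. Yellow collar, with a green leafy seedling in the middle reaching 80 mm above the pot's underside, within 20 mm of the axis. Origin: centre of underside; z up, x and y square to its sides.
- yellow_bare: Square black pot, body 42 x 42 mm, 56 mm tall, with a 46 x 46 mm square collar round its top 16 mm (grip it across two opposite sides); rigid plug inside. 0.12 kg. Yellow collar, nothing growing: only the dark brown plug shows. Origin: centre of underside; z up, x and y square to its sides.
- blue_seedling: Square black pot, body 42 x 42 mm, 56 mm tall, with a 46 x 46 mm square collar round its top 16 mm (grip it across two opposite sides); rigid plug inside. 0.12 kg. Blue collar, with a green leafy seedling in the middle reaching 80 mm above the pot's underside, within 20 mm of the axis. Origin: centre of underside; z up, x and y square to its sides.
- blue_bare: Square black pot, body 42 x 42 mm, 56 mm tall, with a 46 x 46 mm square collar round its top 16 mm (grip it across two opposite sides); rigid plug inside. 0.12 kg. Blue collar, nothing growing: only the dark brown plug shows. Origin: centre of underside; z up, x and y square to its sides.
- dead_pot: Square black pot, body 42 x 42 mm, 56 mm tall, with a 46 x 46 mm square collar round its top 16 mm (grip it across two opposite sides); rigid plug inside. 0.12 kg. Black collar, with a withered straw-brown seedling reaching 71 mm above the pot's underside. Origin: centre of underside; z up, x and y square to its sides.
- yellow_tray: White tray fixed to the bench, 137 (x) x 70 (y) x 22 mm high, walls and floor 3 mm. A divider across the middle makes two bays, 64 x 64 mm inside, centred at x = +33.5 and -33.5 mm. A yellow latch sticks out 15 mm from the +x end: the +x bay is the latch-end bay, the -x bay the plain-end bay. Origin: centre of underside. Any yaw.
- blue_tray: White tray fixed to the bench, 137 (x) x 70 (y) x 22 mm high, walls and floor 3 mm. A divider across the middle makes two bays, 64 x 64 mm inside, centred at x = +33.5 and -33.5 mm. A blue latch sticks out 15 mm from the +x end: the +x bay is the latch-end bay, the -x bay the plain-end bay. Origin: centre of underside. Any yaw.
- waste_tub: Red square open tub fixed to the bench, for discards. Outer 90 x 90 mm, 24 mm high, walls and floor 4 mm (82 x 82 mm inside). Origin: centre of the underside; x and y square to its sides.
- seed_jar: Bystander: amber glass jar with a metal cap, 52 mm across, 85 mm tall, standing loose at the near left. Origin: centre of the underside.
- logger: Bystander: white box-shaped climate logger with a grey-green display on both broad sides, 30 x 70 x 55 mm high, standing loose at the near right. Origin: centre of the underside.

How it is judged:
By the outcome, as a careful person would: the job done as asked, in the order asked, and still so for the second after the job is handed in, with the robot touching nothing.
It also fails if it takes over 122 s, if anything falls off the work surface, if the arm or the gripper's body presses on something with over 40 N, if the wrist force passes 120 N, or if a joint passes its speed limit or range.

## Working session

There is one attempt and no reset: what is moved stays moved. The work goes in short steps, Python scripts to look and compute and a shell command to move; the robot and the scene stay as the last step left them, time stands still between calls to the robot, and variables do not carry over. Pictures are saved under pics/ and viewed, at most 14 in all, crops included, and the job is handed in when it is done.

```bash
ls; mkdir -p pics
python3 - <<'E'
from station import *
import cv2,json
s=arm.get_state();print(s['t'],s['eef_pos'],s['ee_rot'],s['width'])
for c in("top","side"):
    p,d=grab_frame(c);cv2.imwrite(f"pics/{c}0.png",p)
    k=camera_params(c);print(c,k)
    for n in "yellow_seedling yellow_bare blue_seedling blue_bare dead_pot yellow_tray blue_tray waste_tub seed_jar logger".split():
        print(n,[([round(v) for v in x['uv']],round(x['confidence'],2)) for x in spot_in(n,c)][:3])
E
```

```text
pics
0.0 [0.15102963 0.65736231 0.22560733] [ 3.13988207e+00 -1.60645090e-04 -2.25911406e-01] 0.08736057488530323
top {'mtx': array([[548.63740774,   0.        , 315.8578138 ],
       [  0.        , 548.63740774, 239.72625105],
       [  0.        ,   0.        ,   1.        ]]), 'k1': -0.13570807069848753, 'R': array([[-0.02417007, -0.99970723, -0.00112556],
       [-0.98871411,  0.02407077, -0.14786823],
       [ 0.14785203, -0.00246113, -0.98900643]]), 't': array([-0.00300468,  0.54768671,  1.30951015])}
yellow_seedling [([290, 248], 0.57)]
yellow_bare [([322, 240], 0.84), ([156, 295], 0.45)]
blue_seedling [([306, 284], 0.72)]
blue_bare [([270, 287], 0.92)]
dead_pot [([354, 284], 0.94), ([208, 245], 0.27)]
yellow_tray [([209, 245], 0.63)]
blue_tray [([303, 192], 0.84), ([272, 286], 0.74)]
waste_tub [([425, 226], 0.9), ([306, 283], 0.64)]
seed_jar [([157, 294], 0.69)]
logger [([464, 286], 0.81)]
side {'mtx': array([[444.70565457,   0.        , 321.40442369],
       [  0.        , 444.70565457, 242.37546264],
       [  0.        ,   0.        ,   1.        ]]), 'k1': 0.0023591083604290702, 'R': array([[-0.95867498, -0.28386477, -0.01905475],
       [-0.161991  ,  0.59968464, -0.78366909],
       [ 0.23388289, -0.74819725, -0.62088619]]), 't': array([0.50722234, 0.094559  , 0.77447855])}
yellow_seedling [([314, 246], 0.56), ([335, 169], 0.32)]
yellow_bare [([321, 216], 0.76)]
blue_seedling []
blue_bare [([359, 272], 0.64)]
dead_pot [([383, 206], 0.91)]
yellow_tray [([271, 339], 0.88), ([358, 271], 0.22)]
blue_tray [([249, 228], 0.96)]
waste_tub [([335, 170], 0.7)]
seed_jar [([323, 415], 0.91)]
logger [([402, 149], 0.68)]
```

View pics/top0.png

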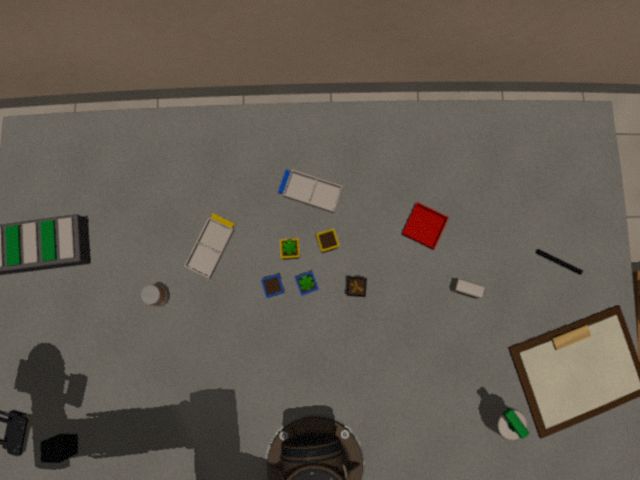

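View pics/side0.png

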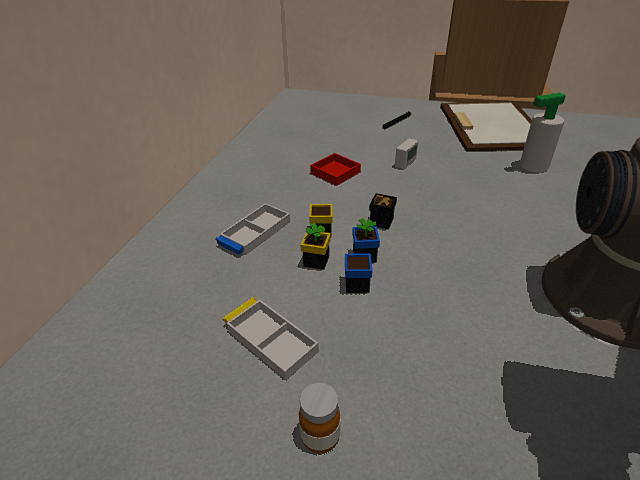

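The top view shows blue_tray (latch at ~285,182), yellow_tray (latch at ~222,221), the tub at (425,226), five pots between (270,240) and (355,287), the jar at (153,294) and the logger at (467,288). The side view agrees. Next I'll measure poses.

```bash
cat > h.py <<'E'
from station import *
import cv2,numpy as np
UV0=dict(yellow_seedling=(290,248),yellow_bare=(328,240),blue_seedling=(306,283),blue_bare=(273,286),dead_pot=(356,286))
def rays(c,uv):
    k=camera_params(c)
    p=(np.asarray(uv,float)-k['mtx'][:2,2])/k['mtx'][0,0]
    q=p.copy()
    for _ in range(20): q=p/(1+k['k1']*(q**2).sum(-1,keepdims=True))
    return np.concatenate([q,np.ones_like(q[...,:1])],-1),k
def plane(c,uv,z):
    r,k=rays(c,uv);o=-k['R'].T@k['t'];d=r@k['R']
    return o+d*((z-o[2])/d[...,2])[...,None]
GRID=np.stack(np.meshgrid(np.arange(640),np.arange(480)),-1)
def cloud(c,d):
    r,k=rays(c,GRID);return (r*d[...,None]-k['t'])@k['R']
def rect(xy):
    (c,s,a)=cv2.minAreaRect((np.asarray(xy)*1000).astype(np.float32));return np.round(c,1),np.round(s,1),round(a,1)
E
python3 - <<'E'
from h import *
p,d=grab_frame("top");W=cloud("top",d);hsv=cv2.cvtColor(p,cv2.COLOR_BGR2HSV)
yel=cv2.inRange(hsv,(20,120,60),(35,255,255));blu=cv2.inRange(hsv,(100,120,50),(125,255,255));red=cv2.inRange(hsv,(0,150,60),(8,255,255));wh=cv2.inRange(hsv,(0,0,125),(180,45,255))
print("bench z",np.median(W[300:340,200:260,2]))
def near(uv,r): return np.hypot(GRID[...,0]-uv[0],GRID[...,1]-uv[1])<r
for n,uv in UV0.items():
    m=near(uv,20)&(W[...,2]>.042)&(W[...,2]<.07);print(n,"depth",rect(W[m][:,:2]),m.sum(),np.percentile(W[m][:,2],[10,50,90]))
    col=yel if 'yel' in n else blu if 'blu' in n else cv2.inRange(hsv,(0,0,0),(180,255,45))
    m=near(uv,17)&(col>0)
    cn,lab=cv2.connectedComponents(m.astype(np.uint8));
    i=1+np.argmax([(lab==j).sum() for j in range(1,cn)]);print("   colour",rect(plane("top",GRID[lab==i],.056)[:,:2]))
for n,uv,col in(("ytray",(210,245),yel),("btray",(312,192),blu)):
    m=near(uv,38)&(wh>0);print(n,rect(plane("top",GRID[m],.022)[:,:2]))
    m=near(uv,45)&(col>0)&(GRID[...,0]<285+10*(n[0]=='b')); print("  depth",rect(W[near(uv,38)&(W[...,2]>.010)&(W[...,2]<.035)][:,:2]))
print("tub",rect(plane("top",GRID[near((425,226),40)&(red>0)],.02)[:,:2]))
for n,uv,h in(("latchY",(222,221),.02),("latchB",(285,182),.02),("jar",(153,294),.085),("logger",(467,288),.055)):print(n,plane("top",np.array(uv),h)[:2])
cv2.imwrite("pics/crop.png",cv2.resize(p[160:310,170:370],None,fx=4,fy=4,interpolation=cv2.INTER_CUBIC))
E
```

```text
bench z 0.0010029928476523618
yellow_seedling depth (array([527.6,  49.6]), array([46.6, 46.1]), 2.3) 237 [0.05015606 0.05510833 0.05987067]
   colour (array([526.4,  48.2]), array([46.2, 49. ]), 89.2)
yellow_bare depth (array([544.9, -43.3]), array([46.5, 45.9]), 15.6) 372 [0.05025382 0.05416115 0.05919747]
   colour (array([544. , -44.1]), array([49.6, 47.8]), 16.6)
blue_seedling depth (array([440.8,  10.3]), array([46.4, 45.8]), 19.0) 225 [0.05025797 0.05558488 0.06024224]
   colour (array([441.2,   9.2]), array([47.2, 44.7]), 19.4)
blue_bare depth (array([436.7,  93. ]), array([46.4, 46.3]), 15.4) 380 [0.05002297 0.05435904 0.05897409]
   colour (array([436.6,  91.6]), array([47. , 45.6]), 14.3)
dead_pot depth (array([ 429.5, -110.3]), array([46.1, 46.1]), 84.8) 375 [0.0507119  0.05505745 0.06105318]
   colour (array([ 430.4, -108.9]), array([45.8, 48.1]), 88.0)
ytray (array([537.6, 254.9]), array([ 69. , 135.9]), 63.3)
  depth (array([544.4, 251.7]), array([125.9, 165.9]), 86.7)
btray (array([678.4, -10.9]), array([134.4,  70.5]), 69.8)
  depth (array([667.8,  -1.3]), array([161.5, 123.6]), 84.7)
tub (array([ 581.2, -292.2]), array([91. , 92.7]), 62.6)
latchY [0.6040726  0.21924941]
latchB [0.70092538 0.05856165]
jar [0.41982181 0.37406346]
logger [ 0.41779193 -0.38058596]
```

View pics/crop.png

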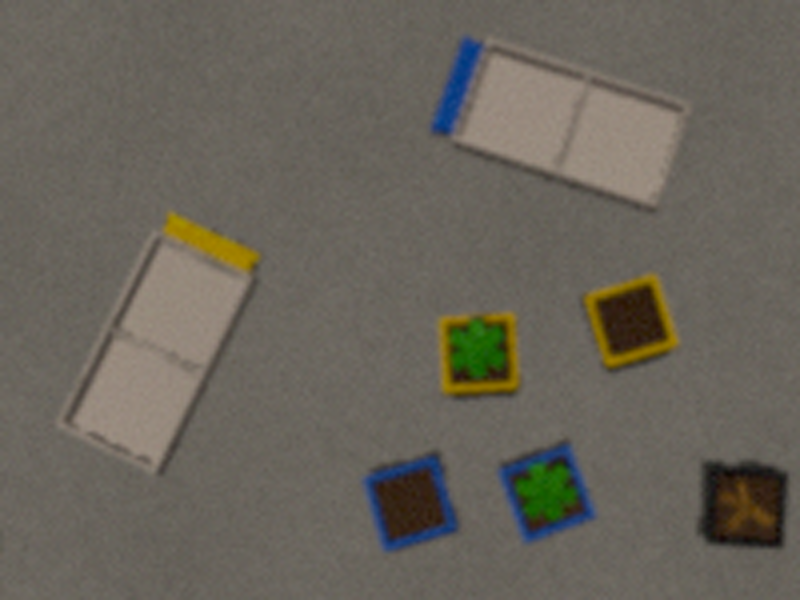

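The crop confirms the collar colours and seedlings, and that the latch ends point as I computed (yellow latch at crop ~212,240, blue at ~458,85). All pots have at least 35 mm of free gap. I'll write a helper that works out the shifts.

```bash
cat > g.py <<'E'
# python3 g.py x y z yawdeg ... (mm): shift in tool axes and wz from the present pose
import sys,numpy as np
from station import arm
from scipy.spatial.transform import Rotation as Ro
s=arm.get_state();R=Ro.from_euler('xyz',s['ee_rot']).as_matrix();p=np.array(s['eef_pos'])*1000
print('t',round(s['t'],2),'p',p.round(1),'rpy',np.degrees(s['ee_rot']).round(1))
a=np.array(sys.argv[1:],float).reshape(-1,4)
for r in a:
    T=Ro.from_euler('xyz',[180,0,r[3]],degrees=True).as_matrix()
    print('shift',(R.T@(r[:3]-p)).round(1),'rot',Ro.from_matrix(R.T@T).as_rotvec().round(3))
E
python3 g.py 527 49 140 1  527 49 29 1
```

```text
t 1.15 p [151.2 657.8 226.5] rpy [-180.     0.   -12.9]
shift [502.6 509.2  86.5] rot [-0.     0.    -0.243]
shift [502.6 509.2 197.5] rot [-0.     0.    -0.243]
```

```bash
python3 -m jog '[[[40,40,0,0,0,0,66],[80,80,5,0,0,0,66],[120,122,10,0,0,-0.02,66],[160,162,20,0,0,-0.05,66],[200,203,30,0,0,-0.08,66],[240,243,40,0,0,-0.12,66],[280,284,50,0,0,-0.15,66],[320,324,60,0,0,-0.18,66],[360,365,70,0,0,-0.2,66],[400,405,75,0,0,-0.22,66],[440,446,80,0,0,-0.24,66],[475,482,85,0,0,-0.243,66],[495,502,86,0,0,-0.243,66],[503,509,86,0,0,-0.243,66],[503,509,86,0,0,-0.243,66],[503,509,86,0,0,-0.243,66],[503,509,86,0,0,-0.243,66]]]' 25; python3 g.py 527 49 29 1
python3 - <<'E'
from h import *
p,d=grab_frame("top");cv2.imwrite("pics/a1.png",cv2.resize(p[150:330,170:410],None,fx=3,fy=3));
E
```

```text
t: 3.28
eef_pos: [0.5271, 0.05, 0.1408]
ee_rot: [-3.141, -0.0, 0.019]
force: [-0.0, -0.0, -0.8]
width: 0.0661
gripper_force: 0.0
t 3.27 p [527.1  50.  140.8] rpy [-180.    -0.     1.1]
shift [ -0.2   1.  111.8] rot [-0.    -0.     0.001]
```

View pics/a1.png

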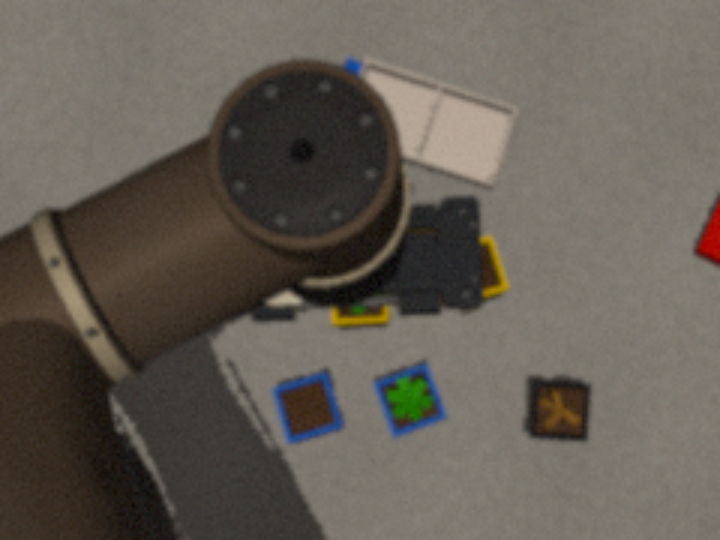

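The top view shows the open fingers straddling the yellow collar (crop ~275 and 420 around 360,318). I'll descend, grip and lift.

```bash
python3 -m jog '[[[0,1,30,0,0,0,66],[0,1,70,0,0,0,66],[0,1,100,0,0,0,66],[0,1,112,0,0,0,66],[0,1,112,0,0,0,66],[0,1,112,0,0,0,66],[0,1,112,0,0,0,40],[0,1,112,0,0,0,40],[0,1,112,0,0,0,40],[0,1,112,0,0,0,40],[0,1,112,0,0,0,40],[0,1,112,0,0,0,40]]]' 25; python3 g.py 527 49 160 1 567.5 239.8 160 -26.7
```

```text
t: 4.82
eef_pos: [0.5277, 0.0482, 0.0291]
ee_rot: [-3.141, -0.001, 0.017]
force: [-2.4, 0.9, 6.3]
width: 0.0462
gripper_force: 24.9
t 4.83 p [527.7  48.2  29.1] rpy [-180.   -0.    1.]
shift [  -0.6   -0.8 -130.9] rot [-0.    -0.001 -0.   ]
shift [  43.2 -190.9 -130.9] rot [-0.    -0.001  0.483]
```

```bash
python3 -m jog '[[[0,0,-15,0,0,0,40],[0,0,-45,0,0,0,40],[0,0,-80,0,0,0,40],[0,0,-110,0,0,0,40],[0,-5,-128,0,0,0,40],[5,-25,-131,0,0,0.06,40],[12,-55,-131,0,0,0.16,40],[20,-90,-131,0,0,0.26,40],[28,-125,-131,0,0,0.36,40],[36,-160,-131,0,0,0.44,40],[41,-182,-131,0,0,0.483,40],[43,-191,-131,0,0,0.483,40],[43,-191,-131,0,0,0.483,40],[43,-191,-131,0,0,0.483,40],[43,-191,-131,0,0,0.483,40]]]'; python3 g.py 567.5 239.8 33 -26.7
python3 - <<'E'
from h import *
p,d=grab_frame("side");cv2.imwrite("pics/b1.png",p[120:400,160:480]);
E
```

```text
t: 6.7
eef_pos: [0.567, 0.2391, 0.1598]
ee_rot: [-3.142, -0.0, -0.466]
force: [-0.0, -0.3, -1.2]
width: 0.0459
gripper_force: 24.9
t 6.7 p [567.  239.1 159.8] rpy [-180.    -0.   -26.7]
shift [ 1.000e-01 -9.000e-01  1.268e+02] rot [-0. -0. -0.]
```

View pics/b1.png

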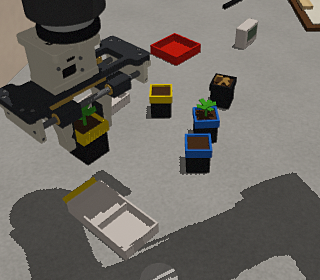

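The side view shows the yellow seedling held upright at (90,135), above the latch-end bay of the yellow tray. I'll lower and release.

```bash
python3 -m jog '[[[0,-1,30,0,0,0,40],[0,-1,70,0,0,0,40],[0,-1,105,0,0,0,40],[0,-1,120,0,0,0,40],[0,-1,127,0,0,0,40],[0,-1,127,0,0,0,40],[0,-1,127,0,0,0,40],[0,-1,127,0,0,0,66],[0,-1,127,0,0,0,66],[0,-1,127,0,0,0,66],[0,-1,127,0,0,0,66],[0,-1,110,0,0,0,66],[0,-1,60,0,0,0,66],[0,-1,0,0,0,0,66],[0,-1,0,0,0,0,66],[0,-1,0,0,0,0,66]]]'; python3 g.py 544.5 -43.7 150 16 544.5 -43.7 29 16
```

```text
t: 8.75
eef_pos: [0.5675, 0.2408, 0.1608]
ee_rot: [-3.14, -0.0, -0.466]
force: [-0.3, -0.2, -0.5]
width: 0.0658
gripper_force: 0.0
t 8.75 p [567.5 240.8 160.8] rpy [-179.9   -0.   -26.7]
shift [107.3 264.6  10.3] rot [-0.001 -0.001 -0.745]
shift [107.2 264.8 131.3] rot [-0.001 -0.001 -0.745]
```

```bash
python3 -m jog '[[[15,35,5,0,0,-0.1,66],[35,85,10,0,0,-0.25,66],[55,138,10,0,0,-0.4,66],[76,190,10,0,0,-0.55,66],[96,237,10,0,0,-0.68,66],[107,264,10,0,0,-0.745,66],[107,265,10,0,0,-0.745,66],[107,265,10,0,0,-0.745,66],[107,265,40,0,0,-0.745,66],[107,265,85,0,0,-0.745,66],[107,265,120,0,0,-0.745,66],[107,265,131,0,0,-0.745,66],[107,265,131,0,0,-0.745,66],[107,265,131,0,0,-0.745,66],[107,265,131,0,0,-0.745,40],[107,265,131,0,0,-0.745,40],[107,265,131,0,0,-0.745,40],[107,265,131,0,0,-0.745,40],[107,265,131,0,0,-0.745,40],[107,265,131,0,0,-0.745,40]]]'; python3 g.py 544.5 -43.7 160 16 507.7 270 160 -26.7
```

```text
t: 11.25
eef_pos: [0.5445, -0.0441, 0.0292]
ee_rot: [3.141, -0.001, 0.279]
force: [-1.2, 0.1, 6.2]
width: 0.0457
gripper_force: 25.0
t 11.25 p [544.5 -44.1  29.2] rpy [180.  -0.  16.]
shift [   0.2   -0.4 -130.8] rot [ 0.    -0.001  0.   ]
shift [  51.3 -312.  -130.9] rot [-0.    -0.001  0.745]
```

```bash
python3 -m jog '[[[0,0,-15,0,0,0,40],[0,0,-50,0,0,0,40],[0,0,-95,0,0,0,40],[0,-2,-125,0,0,0.02,40],[4,-22,-131,0,0,0.08,40],[10,-60,-131,0,0,0.18,40],[18,-108,-131,0,0,0.3,40],[26,-156,-131,0,0,0.42,40],[34,-204,-131,0,0,0.54,40],[42,-252,-131,0,0,0.66,40],[48,-290,-131,0,0,0.745,40],[51,-308,-131,0,0,0.745,40],[51,-312,-131,0,0,0.745,40],[51,-312,-131,0,0,0.745,40],[51,-312,-131,0,0,0.745,40],[51,-312,-131,0,0,0.745,40]]]'; python3 g.py 507.7 270 33 -26.7
```

```text
t: 13.25
eef_pos: [0.5074, 0.2691, 0.1597]
ee_rot: [3.142, 0.0, -0.467]
force: [-0.0, 1.3, -0.5]
width: 0.0458
gripper_force: 25.0
t 13.25 p [507.4 269.1 159.7] rpy [180.    0.  -26.7]
shift [-1.000e-01 -1.000e+00  1.267e+02] rot [ 0.     0.    -0.001]
```

```bash
python3 -m jog '[[[0,-1,30,0,0,0,40],[0,-1,70,0,0,0,40],[0,-1,105,0,0,0,40],[0,-1,120,0,0,0,40],[0,-1,127,0,0,0,40],[0,-1,127,0,0,0,40],[0,-1,127,0,0,0,40],[0,-1,127,0,0,0,66],[0,-1,127,0,0,0,66],[0,-1,127,0,0,0,66],[0,-1,127,0,0,0,66],[0,-1,110,0,0,0,66],[0,-1,60,0,0,0,66],[0,-1,0,0,0,0,66],[0,-1,0,0,0,0,66],[0,-1,0,0,0,0,66]]]'; python3 g.py 441 9.8 150 -71 441 9.8 29 -71
```

```text
t: 15.25
eef_pos: [0.5075, 0.2708, 0.1607]
ee_rot: [-3.14, -0.0, -0.466]
force: [0.1, 0.5, -1.0]
width: 0.0658
gripper_force: 0.0
t 15.25 p [507.5 270.8 160.7] rpy [-179.9   -0.   -26.7]
shift [ 57.8 263.1  10.2] rot [-0.002  0.     0.773]
shift [ 57.8 263.3 131.2] rot [-0.002  0.     0.773]
```

```bash
python3 -m jog '[[[8,35,5,0,0,0.1,66],[18,85,10,0,0,0.25,66],[30,138,10,0,0,0.4,66],[42,190,10,0,0,0.55,66],[52,237,10,0,0,0.68,66],[58,262,10,0,0,0.773,66],[58,263,10,0,0,0.773,66],[58,263,10,0,0,0.773,66],[58,263,40,0,0,0.773,66],[58,263,85,0,0,0.773,66],[58,263,120,0,0,0.773,66],[58,263,131,0,0,0.773,66],[58,263,131,0,0,0.773,66],[58,263,131,0,0,0.773,66],[58,263,131,0,0,0.773,40],[58,263,131,0,0,0.773,40],[58,263,131,0,0,0.773,40],[58,263,131,0,0,0.773,40],[58,263,131,0,0,0.773,40],[58,263,131,0,0,0.773,40]]]'; python3 g.py 441 9.8 160 -71 690 20.5 160 -110.2
python3 - <<'E'
from h import *
p,d=grab_frame("side");cv2.imwrite("pics/b2.png",p[120:400,160:480]);
E
```

```text
t: 17.75
eef_pos: [0.4415, 0.0098, 0.0291]
ee_rot: [-3.141, -0.0, -1.239]
force: [-3.0, 0.5, 7.1]
width: 0.0458
gripper_force: 25.0
t 17.75 p [441.5   9.8  29.1] rpy [-180.   -0.  -71.]
shift [  -0.2    0.4 -130.9] rot [-0. -0.  0.]
shift [  70.9 -238.5 -130.8] rot [-0.     0.     0.685]
```

View pics/b2.png

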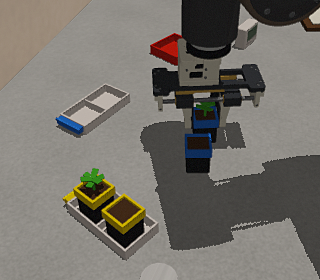

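The yellow tray holds the seedling at the latch end (95,195) and the bare pot at the plain end (125,218), both upright. The blue seedling is gripped at (205,118), so I'll carry it to the blue latch bay.

```bash
python3 -m jog '[[[0,0,-15,0,0,0,40],[0,0,-50,0,0,0,40],[0,0,-95,0,0,0,40],[0,-2,-125,0,0,0.02,40],[6,-20,-131,0,0,0.08,40],[15,-52,-131,0,0,0.2,40],[28,-94,-131,0,0,0.33,40],[41,-138,-131,0,0,0.46,40],[54,-182,-131,0,0,0.58,40],[65,-218,-131,0,0,0.685,40],[70,-235,-131,0,0,0.685,40],[71,-238,-131,0,0,0.685,40],[71,-238,-131,0,0,0.685,40],[71,-238,-131,0,0,0.685,40],[71,-238,-131,0,0,0.685,40]]]'; python3 g.py 690 20.5 33 -110.2
```

```text
t: 19.68
eef_pos: [0.6891, 0.0203, 0.1601]
ee_rot: [-3.141, 0.0, -1.924]
force: [-0.5, -0.2, 0.1]
width: 0.0455
gripper_force: 25.0
t 19.68 p [689.1  20.3 160.1] rpy [-180.     0.  -110.2]
shift [ -0.5  -0.8 127.1] rot [-0.  0. -0.]
```

```bash
python3 -m jog '[[[0,-1,30,0,0,0,40],[0,-1,70,0,0,0,40],[0,-1,105,0,0,0,40],[0,-1,120,0,0,0,40],[0,-1,127,0,0,0,40],[0,-1,127,0,0,0,40],[0,-1,127,0,0,0,40],[0,-1,127,0,0,0,66],[0,-1,127,0,0,0,66],[0,-1,127,0,0,0,66],[0,-1,127,0,0,0,66],[0,-1,110,0,0,0,66],[0,-1,60,0,0,0,66],[0,-1,0,0,0,0,66],[0,-1,0,0,0,0,66],[0,-1,0,0,0,0,66]]]'; python3 g.py 436.7 92.3 150 -75 436.7 92.3 29 -75
```

```text
t: 21.68
eef_pos: [0.6905, 0.02, 0.1609]
ee_rot: [-3.14, 0.001, -1.924]
force: [-0.3, -0.1, -1.0]
width: 0.0659
gripper_force: 0.0
t 21.68 p [690.5  20.  160.9] rpy [-1.799e+02  1.000e-01 -1.102e+02]
shift [ 19.9 263.1  10.5] rot [-0.002  0.001 -0.615]
shift [ 20.1 263.3 131.5] rot [-0.002  0.001 -0.615]
```

```bash
python3 -m jog '[[[3,35,5,0,0,-0.1,66],[7,85,10,0,0,-0.25,66],[11,138,10,0,0,-0.38,66],[15,190,10,0,0,-0.5,66],[18,237,10,0,0,-0.615,66],[20,262,10,0,0,-0.615,66],[20,263,10,0,0,-0.615,66],[20,263,10,0,0,-0.615,66],[20,263,40,0,0,-0.615,66],[20,263,85,0,0,-0.615,66],[20,263,120,0,0,-0.615,66],[20,263,131,0,0,-0.615,66],[20,263,131,0,0,-0.615,66],[20,263,131,0,0,-0.615,66],[20,263,131,0,0,-0.615,40],[20,263,131,0,0,-0.615,40],[20,263,131,0,0,-0.615,40],[20,263,131,0,0,-0.615,40],[20,263,131,0,0,-0.615,40],[20,263,131,0,0,-0.615,40]]]'; python3 g.py 436.7 92.3 160 -75 666.8 -42.3 160 -110.2
```

```text
t: 24.18
eef_pos: [0.437, 0.0922, 0.0291]
ee_rot: [-3.141, 0.0, -1.309]
force: [-2.5, 0.6, 6.5]
width: 0.0458
gripper_force: 25.0
t 24.18 p [437.   92.2  29.1] rpy [-180.    0.  -75.]
shift [-2.000e-01  1.000e-01 -1.309e+02] rot [-0.001  0.     0.   ]
shift [ 189.5 -187.2 -130.8] rot [-0.001  0.     0.615]
```

```bash
python3 -m jog '[[[0,0,-15,0,0,0,40],[0,0,-50,0,0,0,40],[0,0,-95,0,0,0,40],[3,-3,-125,0,0,0.02,40],[18,-18,-131,0,0,0.08,40],[45,-45,-131,0,0,0.2,40],[78,-77,-131,0,0,0.33,40],[111,-110,-131,0,0,0.44,40],[144,-142,-131,0,0,0.54,40],[172,-170,-131,0,0,0.615,40],[186,-184,-131,0,0,0.615,40],[190,-187,-131,0,0,0.615,40],[190,-187,-131,0,0,0.615,40],[190,-187,-131,0,0,0.615,40],[190,-187,-131,0,0,0.615,40]]]'; python3 g.py 666.8 -42.3 33 -110.2
```

```text
t: 26.05
eef_pos: [0.6662, -0.0425, 0.16]
ee_rot: [-3.141, 0.0, -1.923]
force: [-0.6, 0.3, -1.0]
width: 0.0457
gripper_force: 25.0
t 26.05 p [666.2 -42.5 160. ] rpy [-180.     0.  -110.2]
shift [ -0.4  -0.5 127. ] rot [-0.  0.  0.]
```

```bash
python3 -m jog '[[[0,-1,30,0,0,0,40],[0,-1,70,0,0,0,40],[0,-1,105,0,0,0,40],[0,-1,120,0,0,0,40],[0,-1,127,0,0,0,40],[0,-1,127,0,0,0,40],[0,-1,127,0,0,0,40],[0,-1,127,0,0,0,66],[0,-1,127,0,0,0,66],[0,-1,127,0,0,0,66],[0,-1,127,0,0,0,66],[0,-1,110,0,0,0,66],[0,-1,60,0,0,0,66],[0,-1,0,0,0,0,66],[0,-1,0,0,0,0,66],[0,-1,0,0,0,0,66]]]'; python3 g.py 430 -109.6 150 -93.5 430 -109.6 29 -93.5
```

```text
t: 28.05
eef_pos: [0.6675, -0.0433, 0.1609]
ee_rot: [-3.14, 0.001, -1.924]
force: [-0.1, 1.3, -0.4]
width: 0.0659
gripper_force: 0.0
t 28.05 p [667.5 -43.3 160.9] rpy [-1.799e+02  1.000e-01 -1.102e+02]
shift [144.4 200.   10.4] rot [-0.002  0.001 -0.292]
shift [144.5 200.1 131.4] rot [-0.002  0.001 -0.292]
```

```bash
python3 -m jog '[[[20,28,5,0,0,-0.05,66],[50,70,10,0,0,-0.12,66],[82,114,10,0,0,-0.19,66],[114,158,10,0,0,-0.26,66],[137,190,10,0,0,-0.292,66],[144,200,10,0,0,-0.292,66],[144,200,10,0,0,-0.292,66],[144,200,10,0,0,-0.292,66],[144,200,40,0,0,-0.292,66],[144,200,85,0,0,-0.292,66],[144,200,120,0,0,-0.292,66],[144,200,131,0,0,-0.292,66],[144,200,131,0,0,-0.292,66],[144,200,131,0,0,-0.292,66],[144,200,131,0,0,-0.292,40],[144,200,131,0,0,-0.292,40],[144,200,131,0,0,-0.292,40],[144,200,131,0,0,-0.292,40],[144,200,131,0,0,-0.292,40],[144,200,131,0,0,-0.292,40]]]'; python3 g.py 430 -109.6 160 -93 581.2 -292.2 160 -117.4
```

```text
t: 30.55
eef_pos: [0.4303, -0.1094, 0.0291]
ee_rot: [-3.141, 0.0, -1.632]
force: [-2.2, 0.4, 8.2]
width: 0.0458
gripper_force: 24.9
t 30.55 p [ 430.3 -109.4   29.1] rpy [-180.     0.   -93.5]
shift [   0.2    0.2 -130.9] rot [-0.001  0.    -0.008]
shift [ 173.3 -161.8 -130.8] rot [-0.001  0.     0.417]
```

```bash
python3 -m jog '[[[0,0,-15,0,0,0,40],[0,0,-50,0,0,0,40],[0,0,-95,0,0,0,40],[3,-3,-125,0,0,0.02,40],[18,-17,-131,0,0,0.06,40],[45,-42,-131,0,0,0.12,40],[77,-72,-131,0,0,0.2,40],[109,-102,-131,0,0,0.28,40],[139,-130,-131,0,0,0.36,40],[161,-150,-131,0,0,0.417,40],[171,-160,-131,0,0,0.417,40],[173,-162,-131,0,0,0.417,40],[173,-162,-131,0,0,0.417,40],[173,-162,-131,0,0,0.417,40],[173,-162,-131,0,0,0.417,40]]]'; python3 g.py 581.2 -292.2 34 -117.4
```

```text
t: 32.42
eef_pos: [0.5811, -0.2914, 0.16]
ee_rot: [-3.141, 0.0, -2.048]
force: [0.4, 0.8, -1.8]
width: 0.0461
gripper_force: 24.8
t 32.42 p [ 581.1 -291.4  160. ] rpy [-180.     0.  -117.3]
shift [  0.7  -0.4 126. ] rot [-0.001  0.     0.001]
```

```bash
python3 -m jog '[[[0,0,30,0,0,0,40],[0,0,70,0,0,0,40],[0,0,105,0,0,0,40],[0,0,120,0,0,0,40],[0,0,126,0,0,0,40],[0,0,126,0,0,0,40],[0,0,126,0,0,0,40],[0,0,126,0,0,0,66],[0,0,126,0,0,0,66],[0,0,126,0,0,0,66],[0,0,126,0,0,0,66],[0,0,110,0,0,0,66],[0,0,60,0,0,0,66],[0,0,0,0,0,0,66],[0,0,-40,0,0,0,66],[0,0,-40,0,0,0,66]]]'; python3 g.py 420 -200 220 -117
```

```text
t: 34.42
eef_pos: [0.5833, -0.2927, 0.2054]
ee_rot: [-3.133, 0.002, -2.048]
force: [-0.0, 0.8, 0.2]
width: 0.0659
gripper_force: 0.0
t 34.42 p [ 583.3 -292.7  205.4] rpy [-1.795e+02  1.000e-01 -1.174e+02]
shift [ -7.4 187.5 -16.1] rot [-0.009  0.002 -0.006]
```

Next I'll back off so the cameras can see everything.

```bash
python3 -m jog '[[[0,40,-10,0,0,0,66],[-3,85,-16,0,0,0,66],[-5,130,-16,0,0,0,66],[-7,170,-16,0,0,0,66],[-7,187,-16,0,0,0,66],[-7,187,-16,0,0,0,66],[-7,187,-16,0,0,0,66]]]'
python3 - <<'E'
from h import *
p,d=grab_frame("side");q,D=grab_frame("top")
o=np.hstack([cv2.resize(p[120:400,160:460],None,fx=1.3,fy=1.3),cv2.resize(q[140:320,170:470],(400,364))]);cv2.imwrite("pics/f.png",o);print(o.shape)
W=cloud("top",D);hsv=cv2.cvtColor(q,cv2.COLOR_BGR2HSV)
for n,(x,y) in dict(ys=(567,240),yb=(508,270),bs=(690,20),bb=(667,-42),d=(581,-292)).items():
    m=(np.abs(W[...,0]-x/1e3)<.033)&(np.abs(W[...,1]-y/1e3)<.033)&(W[...,2]>.046)&(W[...,2]<.068)
    print(n,m.sum(),rect(W[m][:,:2]) if m.sum()>9 else'',np.median(W[m][:,2]))
print(plane("top",np.array(spot_in("logger","top")[0]['uv']),.055))
E
```

```text
t: 35.3
eef_pos: [0.4193, -0.1999, 0.2158]
ee_rot: [-3.141, -0.0, -2.049]
force: [-0.6, 0.2, -0.4]
width: 0.0659
gripper_force: 0.0
(364, 790, 3)
ys 237 (array([568.2, 241.5]), array([48.2, 46.8]), 64.5) 0.05763426250957215
yb 378 (array([508.1, 272. ]), array([47.9, 46.5]), 63.5) 0.05699508971871988
bs 233 (array([692.2,  21.4]), array([47.3, 48. ]), 70.2) 0.057974538952014126
bb 362 (array([669. , -42.1]), array([46.1, 47.3]), 70.0) 0.05736588403758573
d 359 (array([ 581.5, -294. ]), array([47.2, 48.4]), 60.6) 0.059250566630586726
[ 0.40901517 -0.41195463  0.055     ]
```

View pics/f.png

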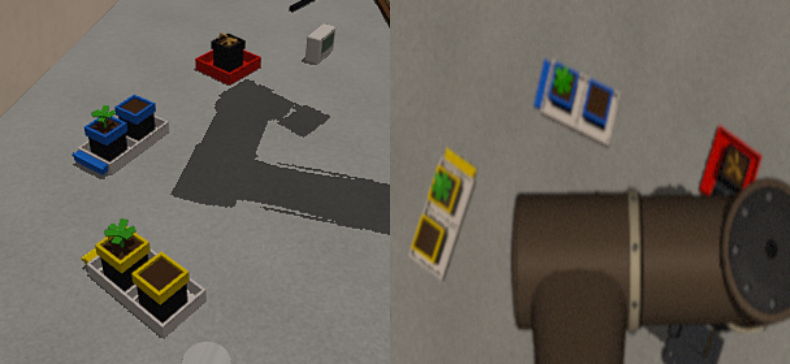

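The final picture shows both trays sorted, with each seedling at its latch end. The dead pot is upright in the tub (228,50), and the logger is still at its place (318,43).

```bash
python3 -c "from station import arm;print(arm.job_done())"
```

```text
the job is handed in; nothing more can be done
None
```

All five pots are sorted and standing upright in their places, the jar and logger were not touched, and the job was handed in at about 35 s of the 122 s limit.

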